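Lay the serving cutlery in its fitted tray

ROBOT

A 6-joint arm with a two-finger parallel gripper is mounted at the origin on the work surface. World frame = base frame: x ahead of the robot, y to its left, z up, the work surface at z = 0. Lengths are in m, angles in degrees, forces in N, time in s.
With the tool pointing down it reaches from about 0.4 to 0.825 m from the base axis. Payload 7 kg.
Tool frame: the origin (TCP) lies on the centre line of the jaws, within the pads' length; the fingertips stand 8 mm ahead of it and the grasp point (between the pads) lies 11 mm behind it; z points along the fingers, y is the line along which they close (so a half turn about z gives the same grasp; the last joint's range is limited). The gripper opens to 88 mm and grips with 3 to 60 N. Pads are 19 mm wide; open, the fingers measure 130 mm over their backs; the gripper's body (78 mm by 193 mm) begins 47 mm behind the grasp point.
Start: joints at [81.538, 20.546, 0.682, 0, -70.136, -16.507], TCP at [0.285, 0.612, 0.235] pointing down, gripper open.
Joint ranges: [-176.03, 176.03], [-82.01, 121.73], [-58.28, 71.71], [-173.87, 95.51], [-174.79, -0.11], [-173.66, 173.66]. Speed limits (degrees/s): [136.94, 136.94, 172.46, 180, 180, 180].

INTERFACE

Orientations are given as [roll, pitch, yaw] about the fixed x, y, z axes, in that order (R = Rz(yaw) Ry(pitch) Rx(roll)).
In Python, from plant import ctrl, vision gives the robot as it stands. The module is installed in compiled form; this text tells all that it offers.
- The arm moves only by the tool move_arm, never from a script. Its argument "moves" is one flat list of numbers, 7 for each row, row after row: the finger opening in cm, from 0 to 8.76, then the shift along the tool's x, y, z in cm, then the turn, a rotation vector about the tool's x, y, z in rad. A call has 1 to 8 rows; each row shifts and turns the commanded pose from where the row before left it, along the tool's axes as they then stand; what a row does not reach is not made up. A row lasts 1/10 s, in which the tool goes at most 50 mm and 8.59 degrees, less where a joint would pass 70% of its speed; a pose out of reach is approached as far as the arm can. A call with a gripper value outside its range is refused whole. The fingers move at their own pace and stop on an object; the grip force is fixed at half the most. Time passes only in rows, so rows that do not move let the fingers close. It gives the time, the measured TCP pose, the force, the opening and the grip force at its end, in the units of the state.
- ctrl.get_obs(): the state, without advancing time (a new reading comes with each control period).
- vision.snapshot(name): name is "scene" or "side" or "wrist"; returns (picture, depth): 384x512x3 uint8, red, green, blue; 384x512 float32, m along the optical axis (not along the pixel's ray), 0 where there is no reading.
- vision.camera_model(name): a dict with "vertical_fov" (degrees; the focal length in pixels is half the picture's height over the tangent of half this angle, whatever the lens; pixels are square), "cx", "cy" (the principal point, pixels), "D" ([k1, k2, p1, p2, k3] as OpenCV has them; the pictures are not rectified), "cam_to_world" (4x4, takes a point from camera to world coordinates). Camera axes: x right, y down, z forward; pixel columns grow to the right and rows downward; lengths in m; the calibration is good to about 2 mm. A picture is of the moment at which its call begins: read the wrist's pose just before it. camera_model takes no time and is no camera call; for the wrist camera it gives the pose at the moment of the call.
- ctrl.close_job(): hands the job in; it is judged then, once.
The state is a dict: "clock": time; "joint_pos": joint angles; "qvel": joint speeds; "tau": joint torques, N m; "tool_pos": TCP position; "orientation": TCP orientation; "force": force on the tool from outside, world axes, zero at the start; "moment": the same for the moment, N m; "opening": finger opening in m; "gripper_force": force on a finger pad.
Only numpy, scipy, OpenCV 4.12 (cv2) and the standard library are available. Lean on these libraries where they do the work, as an engineer would, in place of code of your own. Each camera call takes 0.05 s, during which the arm holds its last target. There are 200 camera calls.

TASK

Put the cake server and the serving fork away for the banquet: take each from its sloped rest and lay it flat in the tray, in the pocket made for its shape, fully down, upper face still up and head in the wide end. Set them down gently rather than dropping them or letting them fall, and leave the glasses and other tableware where they stand.

Things in the scene. Friction and masses are not known exactly. Their poses are not given: they have to be found in the camera images.
- server: steel cake server, 245 mm long, 170 g. Straight handle 18 mm wide, 12 mm thick, from x = -80 to +50 mm; then a pointed flat blade to x = 165 mm, 4 mm thick, at most 56 mm wide. Flat underside at z = 0. Origin under the handle at the balance point; x along it to the tip, z up out of its upper face. At the start it lies in its rest, 35 degrees from level, tip uphill, held only by its weight
- server_tip (a point): point of the cake server's blade, on its underside, 165 mm from the origin along x
- fork: steel serving fork, four tines, 230 mm long, 150 g. Straight handle 16 mm wide, 12 mm thick, from x = -80 to +50 mm; then a flat head to x = 150 mm, 5 mm thick, 36 mm wide. Flat underside at z = 0. Origin under the handle at the balance point; x along it to the tip, z up out of its upper face. At the start it lies in its rest, 35 degrees from level, tip uphill, held only by its weight
- fork_tip (a point): tip of the fork's head, on its underside, 150 mm from the origin along x
- rest_server: fixed dark wooden rest of the cake server, base 190 x 60 mm; x uphill (35 degrees), z up; origin on the table, 78 mm below the cake server's origin. It carries the handle's end (up to x = -52 mm on the cake server; 12 mm lip, 8 mm cheeks) and the head at x = 68 to 92 mm (8 mm cheeks); between them the handle is free all round
- rest_fork: fixed dark wooden rest of the fork, base 190 x 60 mm; x uphill (35 degrees), z up; origin on the table, 78 mm below the fork's origin. It carries the handle's end (up to x = -52 mm on the fork; 12 mm lip, 8 mm cheeks) and the head at x = 68 to 92 mm (8 mm cheeks); between them the handle is free all round
- tray: fixed wooden cutlery tray, 285 (x) x 248 (y) x 38 mm tall; origin under its centre on the table, x along its length, z up. Two shaped pockets along x, head to tail: the wide-headed one for the cake server on the +y half, the narrow-headed one for the fork on the -y half. Pocket floors are 24 mm above the table, walls rise 14 mm above the floors
- bay_server (a point): where the cake server's origin belongs, at the height of its pocket's floor. This pocket (+y half of the tray) is 68 mm wide for the head, 29 mm for the handle's end, 263 mm long in all, its head end towards the tray's +x. Around this point a finger gap, 74 mm along x, 124 mm across, open down to 4 mm above the table, lets fingers straddle the handle and reach below it
- bay_server_tip (a point): where the tip of the cake server's blade belongs, same level
- bay_fork (a point): where the fork's origin belongs, at the height of its pocket's floor. This pocket (-y half of the tray) is 48 mm wide for the head, 27 mm for the handle's end, 248 mm long in all, its head end towards the tray's -x. Around this point a finger gap, 74 mm along x, 124 mm across, open down to 4 mm above the table, lets fingers straddle the handle and reach below it
- bay_fork_tip (a point): where the tip of the fork belongs, same level
- goblet1: bystander: clear stemmed glass, 72 mm across and 150 mm tall; origin under its foot
- goblet2: bystander: another clear stemmed glass, the same size
- shaker: bystander: glass salt shaker with a steel top, 40 mm across, 68 mm tall; origin under it
- votive: bystander: amber glass candle holder, 66 mm across, 50 mm tall; origin under it
- saucer: bystander: white saucer, 100 mm across, 18 mm tall; origin under it
- bowl: bystander: small white bowl, 100 mm across, 45 mm tall; origin under it
There are look-alikes about, which are no part of the job. What is shaped like the server but black is not meant.

How it is judged (in metres and radians):
At the end, for the whole second after the job is handed in: The cake server and the fork both lie still and flat, face up (within 0.08 rad), each in its own pocket: origin and tip within 18 mm (horizontally) of the places for them, and both less than 4 mm above the pocket's floor level (horizontal distance between server and bay_server below 0.018 m and horizontal distance between server_tip and bay_server_tip below 0.018 m and z of each of server, server_tip, fork, fork_tip in the frame of tray below 0.028 m and angle between each of server, fork's own z axis and vertical below 0.08 rad and linear speed of each of server, fork below 0.02 m/s and horizontal distance between fork and bay_fork below 0.018 m and horizontal distance between fork_tip and bay_fork_tip below 0.018 m); the robot touches nothing.
It fails at once if the cake server is dropped or knocked off: it moves faster than 0.5 m/s (a free fall of about 13 mm) while the fingers do not touch it (linear speed of server above 0.5 m/s and contact force between the fingers and server below 0.02 N).
It fails at once if the fork is dropped or knocked off: it moves faster than 0.5 m/s (a free fall of about 13 mm) while the fingers do not touch it (linear speed of fork above 0.5 m/s and contact force between the fingers and fork below 0.02 N).
It fails at once if a glass, the shaker, the candle holder, the saucer or the bowl is pushed more than 30 mm (distance of any of goblet1, goblet2, shaker, votive, saucer, bowl from where it was at the start of the episode above 0.03 m).
It also fails if it takes over 56 s, if anything falls off the work surface, if the arm or the gripper's body presses on something with over 40 N, if the wrist force passes 120 N, or if a joint passes its speed limit or range.

## Working session

There is one attempt and no reset: what is moved stays moved. The work goes in short steps, Python scripts to look and compute and a tool call to move; the robot and the scene stay as the last step left them, time stands still between calls to the robot, and variables do not carry over. Pictures are saved under pics/ and viewed, at most 10 in all, crops included, and the job is handed in when it is done.

Besides the shell and the picture viewer there is one more tool, called after "Emit:" as a command line: name --argument value ..., lists and objects as JSON in quotes. move_arm: Moves the arm, as the interface text tells. Its arguments: {"type":"object","properties":{"moves":{"type":"array"}},"required":["moves"]}

```bash
mkdir -p pics
cat > h.py <<'E'
import numpy as np, cv2
from plant import ctrl, vision
def snap(n):
    cm=vision.camera_model(n); im,d=vision.snapshot(n); return im,d,cm
def cloud(d,cm):
    h,w=d.shape; f=h/2/np.tan(np.radians(cm['vertical_fov'])/2)
    K=np.array([[f,0,cm['cx']],[0,f,cm['cy']],[0,0,1]])
    u,v=np.meshgrid(np.arange(w),np.arange(h))
    p=cv2.undistortPoints(np.stack([u,v],-1).reshape(-1,1,2).astype(np.float64),K,np.array(cm['D'],float)).reshape(h,w,2)
    P=np.dstack([p[...,0]*d,p[...,1]*d,d]); T=np.array(cm['cam_to_world'])
    return P@T[:3,:3].T+T[:3,3]
def save(im,n): cv2.imwrite(f'pics/{n}.png',im[...,::-1])
E
python3 - <<'E'
from h import *
print(ctrl.get_obs())
for n in ['scene','side']:
    im,d,cm=snap(n); P=cloud(d,cm); np.savez(f'{n}.npz',im=im,d=d,P=P); print(n,np.round(cm['cam_to_world'],3).tolist(),cm['vertical_fov'],(d==0).mean())
    save(cv2.resize(im,(800,600)),n+'0')
E
```

```text
{'clock': 0.0, 'joint_pos': array([ 8.15387934e+01,  2.05915261e+01,  6.35548021e-01, -2.40753310e-02,
       -7.01350213e+01, -1.65060916e+01]), 'qvel': array([-0.02224455, -0.00793397, -0.13222787,  0.04418327,  0.02002457,
        0.1256804 ]), 'tau': array([-3.92526545e-04, -5.82717705e+01,  2.93058264e+01,  6.99741304e+00,
        6.99909084e-03, -1.47222440e-04]), 'tool_pos': array([0.2847278 , 0.61149353, 0.23362268]), 'orientation': array([ 1.79906320e+02, -4.15781727e-03, -2.49754937e+01]), 'force': array([-0.61642528, -1.10650482, -0.48948773]), 'moment': array([-0.0111855 , -0.01734038,  0.01911668]), 'gripper_force': 0.0, 'opening': 0.0881271672498797}
scene [[0.382, 0.495, -0.78, 1.513], [0.924, -0.201, 0.325, -0.359], [0.004, -0.845, -0.534, 0.824], [0.0, 0.0, 0.0, 1.0]] 47.02182664297125 0.004058837890625
side [[0.749, -0.447, 0.49, 0.004], [-0.663, -0.523, 0.536, -0.473], [0.016, -0.726, -0.688, 0.812], [0.0, 0.0, 0.0, 1.0]] 54.810796832631134 0.004002888997395833
```

View pics/scene0.png

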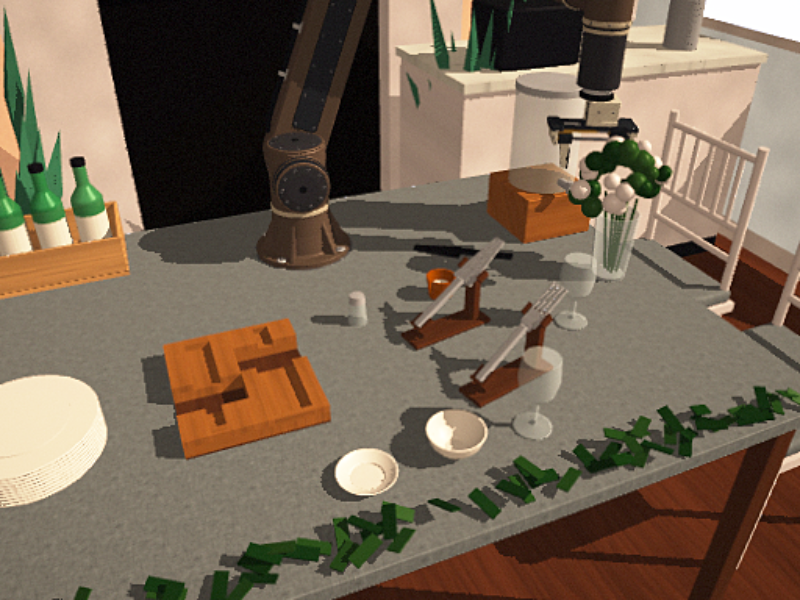

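View pics/side0.png

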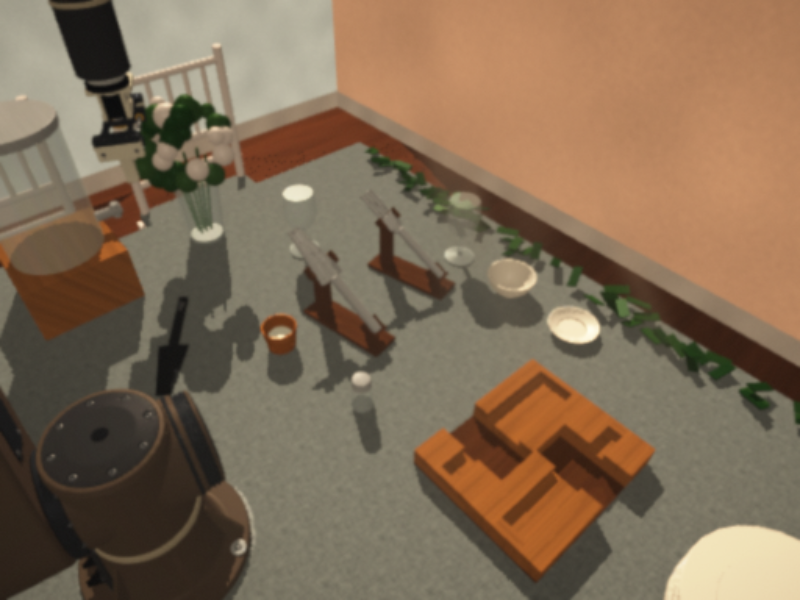

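Run:
```python
from h import *
S=np.load('scene.npz');D=np.load('side.npz')
for z in (S,D):
    P=z['P'];
for nm,z,pts in (('scene',S,[(185,452),(328,410),(290,320),(165,345),(420,328),(500,245),(478,380),(562,290),(357,320),(440,285),(457,430),(366,470),(532,425),(572,320)]),('side',D,[(540,577),(653,452),(535,362),(415,455),(376,328),(305,240),(440,270),(372,196)])):
    for p in pts:
        u,v=int(p[0]*.64),int(p[1]*.64); print(nm,p,np.round(np.median(z['P'][v-1:v+2,u-1:u+2].reshape(-1,3),axis=0),3))
# ortho map, res 1 mm, x 0.2..0.9 -> rows (down=+x), y -0.35..0.65
H=np.zeros((700,900,3),np.uint8);Z=np.full((700,900),-1.)
for z in (D,S):
    P=z['P'].reshape(-1,3);C=z['im'].reshape(-1,3);
    m=(P[:,2]>-.02)&(P[:,2]<.22)&(P[:,0]>.2)&(P[:,0]<.9)&(P[:,1]>-.35)&(P[:,1]<.55)
    for p,c in zip(P[m],C[m]):
        r=int((.9-p[0])*1000);q=int((.55-p[1])*1000)
        a=slice(max(r-1,0),r+2);b=slice(max(q-1,0),q+2)
        k=Z[a,b]<p[2]; Z[a,b][k]=p[2]; 
        H[a,b][k]=c
hm=cv2.applyColorMap((np.clip(Z/.2,0,1)*255).astype(np.uint8),cv2.COLORMAP_JET)[...,::-1]
save(cv2.resize(np.vstack([H[80:],]),(800,551)),'ortho'); np.save('Z.npy',Z)
```

```text
scene (185, 452) [ 0.64  -0.376  0.014]
scene (328, 410) [ 0.643 -0.134  0.029]
scene (290, 320) [ 0.309 -0.116  0.   ]
scene (165, 345) [ 0.354 -0.373  0.036]
scene (420, 328) [0.491 0.104 0.039]
scene (500, 245) [0.455 0.298 0.169]
scene (478, 380) [0.679 0.134 0.038]
scene (562, 290) [0.637 0.322 0.16 ]
scene (357, 320) [0.385 0.009 0.016]
scene (440, 285) [0.367 0.206 0.044]
scene (457, 430) [0.757 0.056 0.014]
scene (366, 470) [ 0.775 -0.112  0.005]
scene (532, 425) [0.792 0.183 0.009]
scene (572, 320) [0.546 0.434 0.011]
side (540, 577) [ 0.357 -0.377  0.018]
side (653, 452) [ 0.632 -0.376  0.038]
side (535, 362) [ 0.64  -0.133  0.037]
side (415, 455) [ 0.357 -0.129  0.022]
side (376, 328) [0.475 0.107 0.046]
side (305, 240) [0.45 0.28 0.16]
side (440, 270) [0.678 0.148 0.047]
side (372, 196) [0.637 0.312 0.159]
```

View pics/ortho.png

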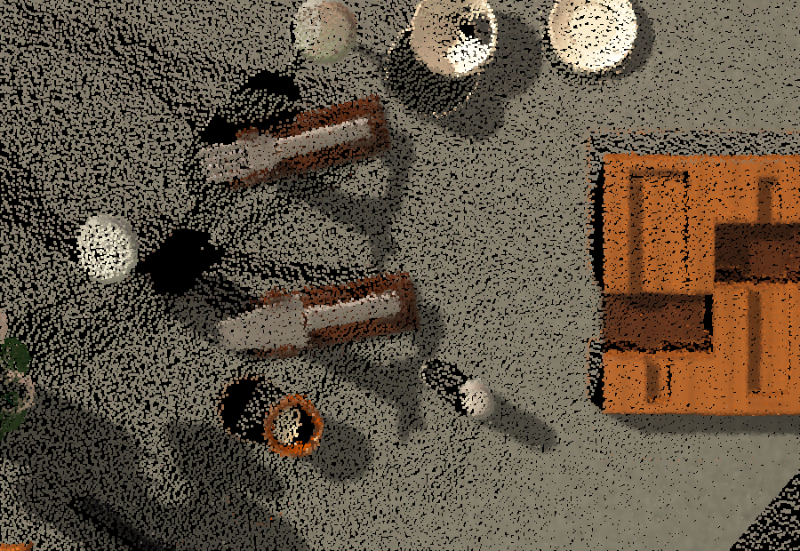

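Run:
```python
from h import *
S=np.load('scene.npz');D=np.load('side.npz')
P=np.vstack([S['P'].reshape(-1,3),D['P'].reshape(-1,3)]);C=np.vstack([S['im'].reshape(-1,3),D['im'].reshape(-1,3)]).astype(int)
V=np.r_[np.zeros(S['d'].size),np.ones(D['d'].size)]
c35,s35=np.cos(np.radians(35)),np.sin(np.radians(35))
sat=C.max(1)-C.min(1)
for n,x0,x1,a0,b0 in (('server',.40,.53,(.48,.12),(.455,.28)),('fork',.6,.72,(.675,.14),(.64,.31))):
    dd=np.subtract(b0,a0);dd=dd/np.linalg.norm(dd);
    for v in (0,1,2):
        w=(P[:,0]>x0)&(P[:,0]<x1)&(P[:,1]>.08)&(P[:,1]<.34)&(P[:,2]>.035)&(sat<40)&(C.sum(1)>150)
        if v<2:w&=V==v
        p=P[w];d=dd.copy();q=np.array(a0)
        for _ in range(8):
            e=np.c_[(p[:,:2]-q)@d,(p[:,:2]-q)@[-d[1],d[0]]]
            z_s=(p[:,2]-.078-.012*c35)/s35
            k=(abs(e[:,1])<.012)&(z_s<.045)&(z_s>-.07)
            m=p[k][:,:2].mean(0);u=np.linalg.svd(p[k][:,:2]-m,full_matrices=False)[2][0];u*=np.sign(u@d);d,q=u,m
        s=z_s[k]; l=(p[k][:,:2]-m)@d
        sl=np.polyfit(l,p[k][:,2],1)
        # origin = top point - s*c35*d + .012*s35*d
        o=(p[k][:,:2]-np.outer(s*c35,d)+.012*s35*d)
        print(n,v,k.sum(),'yaw',np.degrees(np.arctan2(d[1],d[0])).round(2),'org',np.median(o,0).round(4),'slope',np.degrees(np.arctan(sl[0])).round(1))
for v in (0,1):
  w=(P[:,0]>.32)&(P[:,0]<.68)&(P[:,1]>-.41)&(P[:,1]<-.1)&(P[:,2]>.033)&(P[:,2]<.045)&(V==v)
  r=cv2.minAreaRect((P[w][:,:2]*1000).astype(np.float32)); print('tray',r,np.median(P[w][:,2]))
for n,cx,cy in (('gob1',.786,.184),('gob2',.54,.43),('shaker',.385,.01),('votive',.35,.22),('bowl',.77,.06),('saucer',.79,-.11)):
  for v in (0,1):
    w=(abs(P[:,0]-cx)<.07)&(abs(P[:,1]-cy)<.07)&(P[:,2]>.012)&(V==v)
    if n=='gob1': w&=(P[:,0]>.72)
    if w.sum()>5:
        p=P[w]; print(n,v,w.sum(),np.percentile(p,[1,50,99],axis=0).round(3).tolist())
```

```text
server 0 212 yaw 97.17 org [0.4717 0.178 ] slope 29.2
server 1 283 yaw 100.99 org [0.4608 0.1732] slope 31.4
server 2 463 yaw 94.75 org [0.4676 0.1753] slope 27.0
fork 0 241 yaw 103.02 org [0.6626 0.2103] slope 29.5
fork 1 222 yaw 107.69 org [0.6516 0.206 ] slope 21.0
fork 2 456 yaw 102.79 org [0.6593 0.2088] slope 28.0
tray ((500.13946533203125, -252.4210205078125), (248.1577911376953, 292.2770690917969), 89.6803970336914) 0.03705305513164242
tray ((497.68109130859375, -253.10458374023438), (248.68170166015625, 288.7169189453125), 89.92691040039062) 0.03863475339692379
gob1 0 913 [[0.759, 0.151, 0.018], [0.803, 0.176, 0.133], [0.823, 0.214, 0.151]]
gob1 1 566 [[0.75, 0.151, 0.02], [0.77, 0.175, 0.13], [0.811, 0.213, 0.152]]
gob2 0 624 [[0.515, 0.397, 0.02], [0.557, 0.42, 0.126], [0.576, 0.459, 0.152]]
gob2 1 525 [[0.503, 0.397, 0.066], [0.527, 0.412, 0.133], [0.565, 0.457, 0.152]]
shaker 0 187 [[0.36, -0.001, 0.012], [0.383, 0.013, 0.044], [0.393, 0.032, 0.068]]
shaker 1 272 [[0.349, -0.004, 0.013], [0.361, 0.005, 0.052], [0.38, 0.026, 0.069]]
votive 0 232 [[0.31, 0.189, 0.015], [0.335, 0.218, 0.037], [0.375, 0.252, 0.051]]
votive 1 460 [[0.307, 0.188, 0.013], [0.339, 0.225, 0.034], [0.419, 0.251, 0.129]]
bowl 0 751 [[0.739, -0.005, 0.013], [0.765, 0.049, 0.031], [0.832, 0.086, 0.047]]
bowl 1 494 [[0.736, -0.008, 0.012], [0.803, 0.048, 0.032], [0.83, 0.085, 0.047]]
saucer 0 373 [[0.742, -0.164, 0.012], [0.774, -0.109, 0.016], [0.838, -0.069, 0.02]]
saucer 1 236 [[0.739, -0.164, 0.012], [0.8, -0.111, 0.016], [0.834, -0.068, 0.02]]
```

Run:
```python
from h import *
S=np.load('scene.npz');D=np.load('side.npz')
P=np.vstack([S['P'].reshape(-1,3),D['P'].reshape(-1,3)])
m=np.zeros((8,12),int)
print('cols y=.2..0.8 step .05; rows x .1...7 step .05: max z mm')
for x in np.arange(.1,.7,.05):
    print(round(x,2),[int(1000*max([0,*P[(P[:,0]>=x)&(P[:,0]<x+.05)&(P[:,1]>=y)&(P[:,1]<y+.05)&(P[:,2]<.6)][:,2]])) for y in np.arange(.2,.8,.05)])
im,d,cm=snap('wrist');T=np.array(cm['cam_to_world']);print(T.round(3),cm['vertical_fov'])
```

```text
cols y=.2..0.8 step .05; rows x .1...7 step .05: max z mm
0.1 [6, 9, 8, 4, 5, 5, 381, 572, 566, 382, 122, 0, 0]
0.15 [6, 8, 12, 14, 4, 4, 377, 579, 565, 382, 36, 0, 0]
0.2 [4, 5, 3, 13, 14, 13, 338, 588, 542, 90, 45, 0, 0]
0.25 [4, 4, 3, 3, 16, 11, 337, 595, 409, 391, 332, 0, 0]
0.3 [52, 49, 3, 3, 3, 3, 316, 599, 599, 494, 334, 0, 0]
0.35 [52, 46, 4, 3, 3, 4, 245, 328, 330, 336, 232, 0, 0]
0.4 [143, 176, 174, 4, 5, 3, 277, 333, 336, 309, 283, 0, 0]
0.45 [139, 174, 176, 3, 4, 3, 271, 285, 308, 298, 268, 0, 0]
0.5 [3, 4, 3, 152, 152, 153, 4, 256, 262, 4, 5, 0, 0]
0.55 [4, 4, 4, 150, 153, 152, 3, 4, 3, 4, 5, 0, 0]
0.6 [125, 156, 169, 5, 3, 4, 4, 3, 4, 3, 3, 0, 0]
0.65 [119, 151, 166, 4, 5, 3, 7, 4, 5, 5, 8, 0, 0]
[[-0.423 -0.867 -0.264  0.357]
 [-0.906  0.405  0.12   0.579]
 [ 0.003  0.29  -0.957  0.384]
 [ 0.     0.     0.     1.   ]] 67.93569808895103
```

```bash
cat >> h.py <<'E'
from scipy.spatial.transform import Rotation as Ro
def cur():
    o=ctrl.get_obs(); return np.array(o['tool_pos']),Ro.from_euler('xyz',o['orientation'],degrees=True)
def upose(o,yaw,pitch=35):
    "utensil frame: returns origin, R with x to tip, z upper face; pitch tip-up"
    return np.array(o),Ro.from_euler('z',yaw,degrees=True)*Ro.from_euler('y',-pitch,degrees=True)
FL=Ro.from_matrix(np.diag([-1.,1,-1]))  # tool in utensil frame: x=-ux, z=-uz
def plan(p0,R0,p1,R1,n):
    M=R0.inv()*R1; r=M.as_rotvec()/n; t=R0.inv().apply(p1-p0)*100
    A=sum(Ro.from_rotvec(r*k).as_matrix() for k in range(n)); t=np.linalg.solve(A,t)
    print(n,'rows of: t cm',t.round(3),'|t|',np.linalg.norm(t).round(2),' r',r.round(4),'deg',np.degrees(np.linalg.norm(r)).round(2),'total r',M.as_rotvec().round(3))
def rows(p,R,rr):
    "forward: apply rows, print the end"
    for x in np.reshape(rr,(-1,7)): p=p+R.apply(x[1:4])/100; R=R*Ro.from_rotvec(x[4:])
    return p,R
E
python3 - <<'E'
from h import *
p,R=cur(); p=p+[0,0,.10]
o,U=upose((.466,.176,.078),99)
plan(p,R,np.array([.45,.15,.335]),R,11)
p2=np.array([.45,.15,.335])
plan(p2,R,o+U.apply([0,0,.15]),U*FL,8)
E
```

```text
11 rows of: t cm [ 3.133  3.17  -0.006] |t| 4.46  r [0. 0. 0.] deg 0.0 total r [0. 0. 0.]
8 rows of: t cm [1.254 0.378 1.406] |t| 1.92  r [ 0.0374 -0.0702  0.1183] deg 8.17 total r [ 0.299 -0.562  0.946]
```

Emit:
move_arm --moves '[8, 0, 0, -5, 0, 0, 0, 8, 0, 0, -5, 0, 0, 0]'

```text
clock: 0.35
tool_pos: [0.2847, 0.611, 0.3338]
orientation: [179.7, -0.1, -25.0]
force: [0.8, 0.9, 1.7]
opening: 0.0814
gripper_force: 0.0
```

Emit:
move_arm --moves '[8, 2, 4.2, 0, 0, 0, 0, 8, 2, 4.2, 0, 0, 0, 0, 8, 2, 4.2, 0, 0, 0, 0, 8, 3.6, 2.8, 0, 0, 0, 0, 8, 3.6, 2.8, 0, 0, 0, 0, 8, 3.6, 2.8, 0, 0, 0, 0, 8, 3.6, 2.8, 0, 0, 0, 0, 8, 3.6, 2.8, 0, 0, 0, 0]'

```text
clock: 1.15
tool_pos: [0.3905, 0.2676, 0.3347]
orientation: [-180.0, 0.0, -24.9]
force: [1.4, 0.5, 0.6]
opening: 0.0804
gripper_force: 0.0
```

Emit:
move_arm --moves '[8, 3.5, 2.8, 0, 0, 0, 0, 8, 3.5, 2.8, 0, 0, 0, 0, 8, 3.0, 2.8, 0, 0, 0, 0, 8, 0, 0, 0, 0, 0, 0.14, 8, 0, 0, 0, 0, 0, 0.14, 8, 0, 0, 0, 0, 0, 0.14, 8, 0, 0, 0, 0, 0, 0.14, 8, 0, 0, 0, 0, 0, 0.14]'

```text
clock: 1.95
tool_pos: [0.4453, 0.1508, 0.3344]
orientation: [180.0, 0.0, -65.4]
force: [-0.4, -0.1, 0.1]
opening: 0.0801
gripper_force: 0.0
```

Run:
```python
from h import *
p,R=cur(); print(p,R.as_euler('xyz',degrees=True))
o,U=upose((.466,.176,.078),99)
plan(p,R,o+U.apply([0,0,.17]),U*FL,7)
im,d,cm=snap('wrist'); np.savez('w1.npz',im=im,d=d,P=cloud(d,cm)); save(im,'w1')
```

```text
[0.44528161 0.15084422 0.33439374] [ 1.79980998e+02  2.81840422e-03 -6.54274003e+01]
7 rows of: t cm [ 1.547 -0.131  1.347] |t| 2.06  r [ 0.0119 -0.0867  0.0376] deg 5.46 total r [ 0.083 -0.607  0.263]
```

View pics/w1.png

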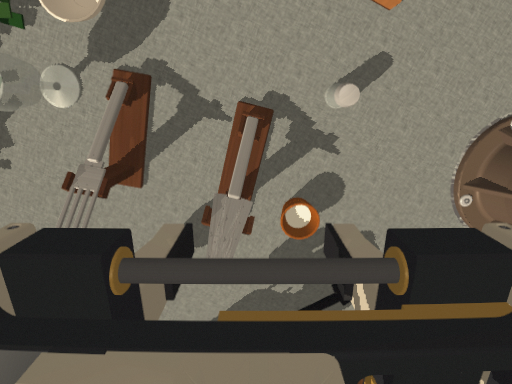

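```bash
cat >> h.py <<'E'
def fit(im,d,P,a,b,wpx=9,th=.012):
    "a,b pixel ends of handle; returns yaw, origin xy"
    c35,s35=np.cos(np.radians(35)),np.sin(np.radians(35))
    m=np.zeros(d.shape,np.uint8); cv2.line(m,a,b,255,2*wpx)
    C=im.astype(int)
    dk=np.r_[b]-a; 
    col=np.zeros(d.shape,np.uint8); cv2.line(col,a,b,255,3); ref=np.median(C[col>0],0)
    k=(m>0)&(abs(C-ref).sum(2)<70)&(d>0)
    # plane robust
    X=P[k]; 
    for _ in range(4):
        q,_,_,_=np.linalg.lstsq(np.c_[X[:,:2],np.ones(len(X))],X[:,2],rcond=None)
        r=X[:,2]-np.c_[X[:,:2],np.ones(len(X))]@q; X=X[abs(r)<max(2*np.median(abs(r)),.002)]
    mu=X.mean(0);u=np.linalg.svd(X-mu,full_matrices=False)[2][0];u*=np.sign(u[2])
    yaw=np.arctan2(u[1],u[0]);dh=u[:2]/np.linalg.norm(u[:2])
    s=(mu[2]-.078-th*c35)/s35
    o=mu[:2]-s*c35*dh+th*s35*dh
    w=(X[:,:2]-mu[:2])@[-dh[1],dh[0]]
    print('n',len(X),'yaw',np.degrees(yaw).round(1),'pitch',np.degrees(np.arcsin(u[2])).round(1),'plane',np.degrees(np.arctan(np.hypot(*q[:2]))).round(1),'org',o.round(4),'ctr',mu.round(4),'w',np.percentile(w,[3,97]).round(4))
E
python3 - <<'E'
from h import *
z=np.load('w1.npz');im,d,P=z['im'],z['d'],z['P']
fit(im,d,P,(250,122),(238,190)); fit(im,d,P,(124,86),(96,158))
E
```

```text
n 753 yaw 101.9 pitch 35.0 plane 35.0 org [0.4637 0.1718] ctr [0.4678 0.1522 0.0786] w [-0.0072  0.0068]
n 674 yaw 106.2 pitch 34.4 plane 35.0 org [0.6559 0.2045] ctr [0.6629 0.1806 0.0752] w [-0.0065  0.006 ]
```

Emit:
move_arm --moves '[5, 1.5, -0.1, 1.3, 0.012, -0.087, 0.038, 5, 1.5, -0.1, 1.3, 0.012, -0.087, 0.038, 5, 1.5, -0.1, 1.3, 0.012, -0.087, 0.038, 5, 1.5, -0.1, 1.3, 0.012, -0.087, 0.038, 5, 1.5, -0.1, 1.3, 0.012, -0.087, 0.038, 5, 1.5, -0.1, 1.3, 0.012, -0.087, 0.038, 5, 1.5, -0.1, 1.3, 0.012, -0.087, 0.038]'

```text
clock: 2.7
tool_pos: [0.4796, 0.0812, 0.2212]
orientation: [-179.8, 35.3, -80.7]
force: [0.1, -0.1, -0.2]
opening: 0.0504
gripper_force: 0.0
```

Run:
```python
from h import *
p,R=cur(); print(p,R.as_euler('xyz',degrees=True))
im,d,cm=snap('wrist'); np.savez('w2.npz',im=im,d=d,P=cloud(d,cm)); save(im,'w2')
```

```text
[0.4796298  0.08120842 0.22120561] [-179.77576376   35.30613312  -80.65790439]
```

View pics/w2.png

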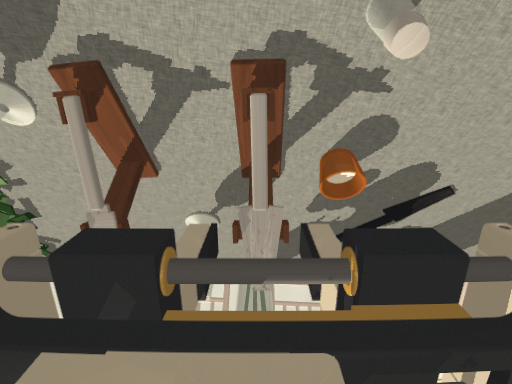

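Run:
```python
from h import *
z=np.load('w2.npz');im,d,P=z['im'],z['d'],z['P']
fit(im,d,P,(259,99),(260,200)); fit(im,d,P,(73,101),(95,200))
p,R=cur()
for g in (0,):
  o,U=upose((.4635,.1715,.078),101.7)
  a=o+U.apply([g,0,.04]); plan(p,R,a,U*FL,5); plan(a,U*FL,o+U.apply([g,0,-.005]),U*FL,2)
```

```text
n 1563 yaw 100.7 pitch 35.0 plane 35.0 org [0.4648 0.1721] ctr [0.4692 0.1484 0.0758] w [-0.0073  0.0072]
n 1240 yaw 104.2 pitch 35.0 plane 35.0 org [0.6576 0.2049] ctr [0.6636 0.181  0.0754] w [-0.0064  0.0059]
5 rows of: t cm [ 0.08  -0.06   2.531] |t| 2.53  r [-0.0046  0.0023 -0.0085] deg 0.57 total r [-0.023  0.011 -0.043]
2 rows of: t cm [ 0.   -0.    2.25] |t| 2.25  r [0. 0. 0.] deg 0.0 total r [0. 0. 0.]
```

Emit:
move_arm --moves '[5, 0.08, -0.075, 2.5, -0.004, 0.001, -0.006, 5, 0.08, -0.075, 2.5, -0.004, 0.001, -0.006, 5, 0.08, -0.075, 2.5, -0.004, 0.001, -0.006, 5, 0.08, -0.075, 2.5, -0.004, 0.001, -0.006, 5, 0.08, -0.075, 2.5, -0.004, 0.001, -0.006, 5, 0, 0, 1.5, 0, 0, 0, 5, 0, 0, 0, 0, 0, 0]'

```text
clock: 3.45
tool_pos: [0.4678, 0.1588, 0.1028]
orientation: [179.9, 34.8, -78.7]
force: [0.5, 0.1, 0.1]
opening: 0.0499
gripper_force: 0.0
```

Run:
```python
from h import *
p,R=cur(); print(p,R.as_euler('xyz',degrees=True))
o,U=upose((.4643,.172,.078),101)
plan(p,R,o+U.apply([0,0,-.005]),U*FL,3)
```

```text
[0.46775395 0.15877021 0.10281572] [179.8645298   34.84234741 -78.70073206]
3 rows of: t cm [0.1   0.025 1.105] |t| 1.11  r [ 0.0018 -0.0009  0.0014] deg 0.14 total r [ 0.005 -0.003  0.004]
```

Emit:
move_arm --moves '[5, 0.1, 0.025, 1.1, 0, 0, 0, 5, 0.1, 0.025, 1.1, 0, 0, 0, 5, 0.1, 0.025, 1.1, 0, 0, 0, 3, 0, 0, 0, 0, 0, 0, 2.2, 0, 0, 0, 0, 0, 0, 1, 0, 0, 0, 0, 0, 0, 1, 0, 0, 0, 0, 0, 0, 1, 0, 0, 0, 0, 0, 0]'

```text
clock: 4.25
tool_pos: [0.465, 0.1739, 0.0759]
orientation: [-180.0, 34.8, -78.7]
force: [-1.5, -0.8, 1.9]
opening: 0.0177
gripper_force: 30.0
```

Emit:
move_arm --moves '[1, 0, 0, 0, 0, 0, 0, 1, 0, 0, 0, 0, 0, 0]'

```text
clock: 4.45
tool_pos: [0.465, 0.1739, 0.0758]
orientation: [-180.0, 34.8, -78.7]
force: [-1.5, -1.4, 5.4]
opening: 0.0177
gripper_force: 30.0
```

Emit:
move_arm --moves '[1, 0, 0, -0.5, 0, 0, 0, 1, 0, 0, -1, 0, 0, 0, 1, 0, 0, -2, 0, 0, 0, 1, 0, 0, -3, 0, 0, 0, 1, 0, 0, -3.5, 0, 0, 0, 1, 0, 0, -3, 0, 0, 0, 1, 0, 0, -1, 0, 0, 0, 1, 0, 0, 0, 0, 0, 0]'

```text
clock: 5.25
tool_pos: [0.4815, 0.0948, 0.1915]
orientation: [-179.8, 34.8, -78.7]
force: [-0.9, -0.8, -2.7]
opening: 0.0179
gripper_force: 29.9
```

Run:
```python
from h import *
S=np.load('scene.npz');D=np.load('side.npz')
# tray profile: gap edges from heights in tray frame
P=np.vstack([S['P'].reshape(-1,3),D['P'].reshape(-1,3)])-[.499,-.2527,0]
def med(m): return np.round(np.median(P[m][:,2])*1000) if m.sum()>2 else None
for y0 in (.102,.062,.022,-.022,-.062,-.102):
    b=(abs(P[:,1]-y0)<.006)
    print(y0,[ (int(x*1000),med(b&(abs(P[:,0]-x)<.003))) for x in np.arange(-.138,.14,.006)])
for x0 in (-.1,-.04,.08,.1,.036,-.08):
    b=(abs(P[:,0]-x0)<.006)
    print(x0,[ (int(x*1000),med(b&(abs(P[:,1]-x)<.0025))) for x in np.arange(-.12,.125,.005)])
p,R=cur(); print(p,R.as_euler('xyz',degrees=True),ctrl.get_obs()['opening'])
```

```text
0.102 [(-138, np.float64(39.0)), (-132, np.float64(40.0)), (-126, np.float64(38.0)), (-120, np.float64(38.0)), (-113, np.float64(38.0)), (-107, np.float64(39.0)), (-101, np.float64(38.0)), (-95, np.float64(39.0)), (-89, np.float64(38.0)), (-83, np.float64(37.0)), (-77, np.float64(22.0)), (-71, np.float64(4.0)), (-65, np.float64(3.0)), (-59, np.float64(4.0)), (-53, np.float64(4.0)), (-47, np.float64(4.0)), (-41, np.float64(4.0)), (-35, np.float64(4.0)), (-29, np.float64(4.0)), (-23, np.float64(3.0)), (-17, np.float64(2.0)), (-11, np.float64(3.0)), (-5, np.float64(26.0)), (0, np.float64(37.0)), (6, np.float64(37.0)), (12, np.float64(37.0)), (18, np.float64(37.0)), (24, np.float64(38.0)), (30, np.float64(36.0)), (36, np.float64(36.0)), (42, np.float64(36.0)), (48, np.float64(38.0)), (54, np.float64(36.0)), (60, np.float64(37.0)), (66, np.float64(37.0)), (72, np.float64(37.0)), (78, np.float64(38.0)), (84, np.float64(38.0)), (90, np.float64(37.0)), (96, np.float64(37.0)), (102, np.float64(37.0)), (108, np.float64(38.0)), (114, np.float64(37.0)), (120, np.float64(37.0)), (126, np.float64(
[... 12436 characters left out ...]
, np.float64(38.0)), (5, np.float64(21.0)), (10, np.float64(21.0)), (15, np.float64(25.0)), (20, np.float64(22.0)), (25, np.float64(24.0)), (30, np.float64(22.0)), (35, np.float64(30.0)), (40, np.float64(21.0)), (45, np.float64(20.0)), (50, np.float64(10.0)), (55, np.float64(16.0)), (60, np.float64(19.0)), (65, np.float64(18.0)), (70, np.float64(15.0)), (75, np.float64(24.0)), (80, np.float64(27.0)), (85, np.float64(21.0)), (90, np.float64(28.0)), (95, np.float64(20.0)), (100, np.float64(24.0)), (105, np.float64(25.0)), (110, np.float64(23.0)), (115, np.float64(22.0)), (120, np.float64(20.0))]
[0.481528   0.0947759  0.19154992] [-179.76164421   34.78515803  -78.68920908] 0.017932084642926182
```

Run:
```python
from h import *
p,R=cur()
o,U=upose((.4575,-.190,.16),0,0)
plan(p,R,o,U*FL,16)
```

```text
16 rows of: t cm [ 1.703 -1.088 -0.466] |t| 2.07  r [0.0332 0.0276 0.1066] deg 6.59 total r [0.532 0.442 1.706]
```

Emit:
move_arm --moves '[1, 1.7, -1.1, -0.47, 0.033, 0.028, 0.107, 1, 1.7, -1.1, -0.47, 0.033, 0.028, 0.107, 1, 1.7, -1.1, -0.47, 0.033, 0.028, 0.107, 1, 1.7, -1.1, -0.47, 0.033, 0.028, 0.107, 1, 1.7, -1.1, -0.47, 0.033, 0.028, 0.107, 1, 1.7, -1.1, -0.47, 0.033, 0.028, 0.107, 1, 1.7, -1.1, -0.47, 0.033, 0.028, 0.107, 1, 1.7, -1.1, -0.47, 0.033, 0.028, 0.107]'

```text
clock: 6.05
tool_pos: [0.536, -0.0501, 0.1511]
orientation: [171.1, 16.7, -132.3]
force: [-0.8, 0.5, -2.0]
opening: 0.0175
gripper_force: 29.9
```

Emit:
move_arm --moves '[1, 1.7, -1.1, -0.47, 0.033, 0.028, 0.107, 1, 1.7, -1.1, -0.47, 0.033, 0.028, 0.107, 1, 1.7, -1.1, -0.47, 0.033, 0.028, 0.107, 1, 1.7, -1.1, -0.47, 0.033, 0.028, 0.107, 1, 1.7, -1.1, -0.47, 0.033, 0.028, 0.107, 1, 1.7, -1.1, -0.47, 0.033, 0.028, 0.107, 1, 1.7, -1.1, -0.47, 0.033, 0.028, 0.107, 1, 1.7, -1.1, -0.47, 0.033, 0.028, 0.107]'

```text
clock: 6.85
tool_pos: [0.4566, -0.1897, 0.1587]
orientation: [-179.9, -0.8, 179.6]
force: [0.1, 0.3, -1.6]
opening: 0.0173
gripper_force: 29.9
```

Emit:
move_arm --moves '[1, 0, 0, 0, 0, 0, 0, 1, 0, 0, 0, 0, 0, 0]'

```text
clock: 7.05
tool_pos: [0.4579, -0.1891, 0.1593]
orientation: [-180.0, -0.6, -180.0]
force: [0.2, 0.4, -1.2]
opening: 0.0178
gripper_force: 29.9
```

Run:
```python
from h import *
p,R=cur(); print(p,R.as_euler('xyz',degrees=True))
o,U=upose((.4575,-.190,.10),0,0)
plan(p,R,o,U*FL,4)
ims=[]
for n in ('wrist','scene'):
  im,d,cm=snap(n); np.savez(n+'3.npz',im=im,d=d,P=cloud(d,cm)); ims.append(im)
ims[1]=cv2.resize(ims[1][150:330,60:300],(512,384))
save(cv2.resize(np.hstack(ims),(800,300)),'p3')
```

```text
[ 0.45785146 -0.18906351  0.15928792] [-179.99128951   -0.63850145 -179.97426112]
4 rows of: t cm [-0.002 -0.023  1.482] |t| 1.48  r [-0.     -0.0028  0.0001] deg 0.16 total r [-0.    -0.011  0.   ]
```

View pics/p3.png

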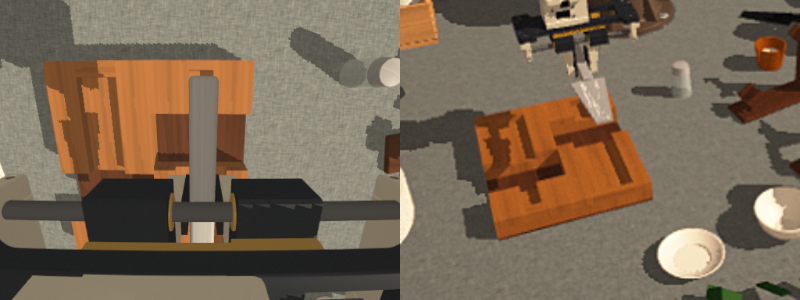

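Run:
```python
from h import *
z=np.load('wrist3.npz');im,d,P=z['im'],z['d'],z['P']
m=(P[...,2]>.13)&(P[...,2]<.21)&(d>0); m[:, :235]=0;m[:,285:]=0;m[215:]=0;m[:90]=0
X=P[m]; mu=X.mean(0);u=np.linalg.svd(X-mu,full_matrices=False)[2][0];u*=np.sign(u[0])
print(len(X),mu.round(4),'yaw',np.degrees(np.arctan2(u[1],u[0])),'pitch',np.degrees(np.arcsin(u[2])),'xmin',np.percentile(X[:,0],1),'y',np.percentile(X[:,1],[3,97]),'z',np.percentile(X[:,2],[5,50,95]))
# pocket in wrist: handle slot and tray extents (top z .033-.045)
q=(P[...,2]>.033)&(P[...,2]<.045)&(d>0); Y=P[q]; print('tray top y',np.percentile(Y[:,1],[.5,99.5]),'xmin',np.percentile(Y[:,0],.5))
f=(P[...,2]>.02)&(P[...,2]<.028)&(d>0)&(P[...,0]>.385)&(P[...,0]<.415)
for lo,hi in((-.25,-.13),(-.38,-.26)):
  g=P[f&(P[...,1]>lo)&(P[...,1]<hi)]; print('floor y',np.percentile(g[:,1],[2,98]),len(g))
```

```text
4282 [ 0.4044 -0.1885  0.1744] yaw -0.8604994035586456 pitch -0.26409879248020157 xmin 0.37765140186302626 y [-0.19680419 -0.18008506] z [0.17270293 0.17446591 0.17562923]
tray top y [-0.37675708  0.00369362] xmin 0.3552006027024878Traceback (most recent call last):
  File "<stdin>", line 10, in <module>
    return _quantile_unchecked(
        a, q, axis, out, overwrite_input, method, keepdims, weights)
    return _ureduce(a,
                    func=_quantile_ureduce_func,
    ...<5 lines>...
                    overwrite_input=overwrite_input,
                    method=method)
    r = func(a, **kwargs)
    result = _quantile(arr,
                       quantiles=q,
    ...<2 lines>...
                       out=out,
                       weights=wgt)
    slices_having_nans = np.isnan(arr[-1, ...])
                                  ~~~^^^^^^^^^
IndexError: index -1 is out of bounds for axis 0 with size 0
```

Emit:
move_arm --moves '[1, 0, -0.05, 2, 0, 0, 0, 1, 0, -0.05, 3, 0, 0, 0, 1, 0, -0.05, 3, 0, 0, 0, 1, 0, 0, 2.5, 0, 0, 0, 1, 0, 0, 1.3, 0, 0, 0, 1, 0, 0, 0.5, 0, 0, 0, 1, 0, 0, 0.4, 0, 0, 0, 1, 0, 0, 0, 0, 0, 0]'

```text
clock: 7.95
tool_pos: [0.4572, -0.1915, 0.0334]
orientation: [-179.9, -0.6, 179.9]
force: [0.2, -0.4, -2.6]
opening: 0.0177
gripper_force: 29.9
```

Emit:
move_arm --moves '[1, 0, 0.1, 0.4, 0, 0, 0, 1, 0, 0, 0.4, 0, 0, 0, 1, 0, 0, 0.2, 0, 0, 0, 1, 0, 0, 0.1, 0, 0, 0, 1, 0, 0, 0, 0, 0, 0]'

```text
clock: 8.45
tool_pos: [0.4567, -0.1906, 0.0223]
orientation: [-179.9, -0.6, 179.9]
force: [0.2, -0.1, -2.3]
opening: 0.0179
gripper_force: 29.9
```

Emit:
move_arm --moves '[1, 0, 0, 0.1, 0, 0, 0, 1, 0, 0, 0.05, 0, 0, 0, 1, 0, 0, 0, 0, 0, 0]'

```text
clock: 8.75
tool_pos: [0.4569, -0.1907, 0.0213]
orientation: [-179.9, -0.6, 179.9]
force: [-1.4, 0.8, 3.8]
opening: 0.0177
gripper_force: 29.9
```

Emit:
move_arm --moves '[1.9, 0, 0, 0, 0, 0, 0, 2.2, 0, 0, 0, 0, 0, 0, 3, 0, 0, 0, 0, 0, 0, 4.4, 0, 0, 0, 0, 0, 0, 4.4, 0, 0, 0, 0, 0, 0, 4.4, 0, 0, 0, 0, 0, 0]'

```text
clock: 9.35
tool_pos: [0.4568, -0.1906, 0.0208]
orientation: [-179.9, -0.6, 179.9]
force: [0.3, 0.4, -0.4]
opening: 0.0432
gripper_force: 0.0
```

Emit:
move_arm --moves '[4.4, 0, 0, -1, 0, 0, 0, 4.4, 0, 0, -2, 0, 0, 0, 4.4, 0, 0, -4, 0, 0, 0, 4.4, 0, 0, -5, 0, 0, 0, 4.4, 0, 0, -5, 0, 0, 0, 4.4, 0, 0, -5, 0, 0, 0, 4.4, 0, 0, 0, 0, 0, 0]'

```text
clock: 10.05
tool_pos: [0.4623, -0.1912, 0.2492]
orientation: [-179.8, 0.1, 179.9]
force: [-0.6, 1.1, -1.0]
opening: 0.0443
gripper_force: 0.0
```

Run:
```python
from h import *
p,R=cur(); print(p,R.as_euler('xyz',degrees=True))
im,d,cm=snap('wrist');P=cloud(d,cm);np.savez('wrist4.npz',im=im,d=d,P=P)
im2,d2,cm2=snap('scene'); 
save(cv2.resize(np.hstack([im,cv2.resize(im2[150:330,60:300],(512,384))]),(800,300)),'p4')
o,U=upose((.657,.2047,.078),104.8)
# collision: body low face corners at grasp for several pitch of tool, vs goblet1
c=np.array([.787,.182])
for pit in (35,20,0):
  for g in (-.03,0,.03):
    tp=o+U.apply([g,0,-.005]); W=upose(o,104.8,pit)[1]*FL
    b=min((np.hypot(*(q[:2]-c))*1000,q[2]) for h in np.arange(-.058,-.12,-.01) for x in np.linspace(-.039,.039,9) for q in [tp+W.apply([x,-.0965,h])] if q[2]<.155) if 1 else 0
    print(pit,g,np.round(b,3))
```

```text
[ 0.46231707 -0.19119346  0.24921044] [-1.79773076e+02  1.37512187e-01  1.79921276e+02]
35 -0.03 [23.389  0.104]
35 0 [23.393  0.14 ]
35 0.03 [23.389  0.141]
20 -0.03 [23.389  0.149]
20 0 [23.393  0.147]
20 0.03 [30.305  0.151]
0 -0.03 [23.762  0.115]
0 0 [30.148  0.132]
0 0.03 [49.475  0.149]
```

View pics/p4.png

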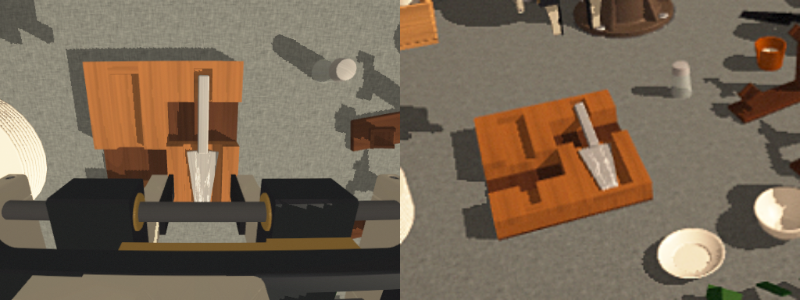

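Run:
```python
from h import *
P=np.vstack([np.load(n+'.npz')['P'].reshape(-1,3) for n in('scene','side','w1','w2')])
P=P[(P[:,0]>.73)&(P[:,0]<.84)&(P[:,1]>.13)&(P[:,1]<.23)&(P[:,2]>.02)&(P[:,2]<.17)]
for z in np.arange(.06,.16,.01):
    q=P[abs(P[:,2]-z)<.005]; print(round(z,3),len(q),np.percentile(q[:,:2],[2,98],axis=0).round(3).tolist() if len(q)>5 else '')
o,U=upose((.657,.2047,.078),104.8)
c=np.array([.787,.1825])
for pit in (10,5,0,-5):
  for g in (.0,.01,.015):
   for sh in (0,.007):
    gp=o+U.apply([g,0,.006]); W=upose(o,104.8,pit)[1]*FL
    f=[gp+W.apply([x,y,-.047-sh-h]) for h in np.arange(0,.06,.005) for x in np.linspace(-.039,.039,13) for y in np.linspace(-.0965,-.05,12)]
    f=np.array(f);f=f[f[:,2]<.151]; print(pit,g,sh,'min dist',(np.hypot(*(f[:,:2]-c).T).min()*1000).round(1) if len(f) else 'clear above')
```

```text
0.06 7 [[0.774, 0.178], [0.797, 0.185]]
0.07 6 [[0.765, 0.166], [0.802, 0.188]]
0.08 90 [[0.755, 0.157], [0.816, 0.201]]
0.09 252 [[0.752, 0.155], [0.817, 0.207]]
0.1 285 [[0.751, 0.153], [0.82, 0.205]]
0.11 411 [[0.75, 0.151], [0.821, 0.213]]
0.12 542 [[0.75, 0.152], [0.821, 0.213]]
0.13 574 [[0.751, 0.153], [0.821, 0.213]]
0.14 500 [[0.752, 0.154], [0.82, 0.209]]
0.15 706 [[0.753, 0.156], [0.816, 0.214]]
10 0.0 0 min dist 23.5
10 0.0 0.007 min dist 23.5
10 0.01 0 min dist 25.3
10 0.01 0.007 min dist 25.2
10 0.015 0 min dist 27.1
10 0.015 0.007 min dist 27.4
5 0.0 0 min dist 24.4
5 0.0 0.007 min dist 24.4
5 0.01 0 min dist 28.0
5 0.01 0.007 min dist 27.9
5 0.015 0 min dist 30.4
5 0.015 0.007 min dist 30.6
0 0.0 0 min dist 26.5
0 0.0 0.007 min dist 26.5
0 0.01 0 min dist 31.1
0 0.01 0.007 min dist 31.1
0 0.015 0 min dist 34.0
0 0.015 0.007 min dist 34.0
-5 0.0 0 min dist 28.7
-5 0.0 0.007 min dist 29.1
-5 0.01 0 min dist 34.1
-5 0.01 0.007 min dist 34.5
-5 0.015 0 min dist 37.2
-5 0.015 0.007 min dist 37.6
```

Run:
```python
from h import *
p,R=cur()
o,U=upose((.657,.2047,.078),104.8); g,sh=.027,.005
W=upose(o,104.8,-4)[1]*FL; t=o+U.apply([g,0,.006])+W.apply([0,0,.011-sh-.16]); print(t)
plan(p,R,t,W,16)
```

```text
[0.64948526 0.23314215 0.25202634]
16 rows of: t cm [-3.201  0.964 -0.183] |t| 3.35  r [ 0.0043  0.0027 -0.1144] deg 6.56 total r [ 0.069  0.043 -1.831]
```

Emit:
move_arm --moves '[4.8, -3.2, 0.96, -0.18, 0.0043, 0.0027, -0.114, 4.8, -3.2, 0.96, -0.18, 0.0043, 0.0027, -0.114, 4.8, -3.2, 0.96, -0.18, 0.0043, 0.0027, -0.114, 4.8, -3.2, 0.96, -0.18, 0.0043, 0.0027, -0.114, 4.8, -3.2, 0.96, -0.18, 0.0043, 0.0027, -0.114, 4.8, -3.2, 0.96, -0.18, 0.0043, 0.0027, -0.114, 4.8, -3.2, 0.96, -0.18, 0.0043, 0.0027, -0.114, 4.8, -3.2, 0.96, -0.18, 0.0043, 0.0027, -0.114]'

```text
clock: 10.95
tool_pos: [0.6586, -0.0253, 0.2467]
orientation: [-179.4, -2.5, -127.6]
force: [-0.3, -1.1, 0.4]
opening: 0.0483
gripper_force: 0.0
```

Emit:
move_arm --moves '[4.8, -3.2, 0.96, -0.18, 0.0043, 0.0027, -0.114, 4.8, -3.2, 0.96, -0.18, 0.0043, 0.0027, -0.114, 4.8, -3.2, 0.96, -0.18, 0.0043, 0.0027, -0.114, 4.8, -3.2, 0.96, -0.18, 0.0043, 0.0027, -0.114, 4.8, -3.2, 0.96, -0.18, 0.0043, 0.0027, -0.114, 4.8, -3.2, 0.96, -0.18, 0.0043, 0.0027, -0.114, 4.8, -3.2, 0.96, -0.18, 0.0043, 0.0027, -0.114, 4.8, -3.2, 0.96, -0.18, 0.0043, 0.0027, -0.114]'

```text
clock: 11.75
tool_pos: [0.6499, 0.2333, 0.2463]
orientation: [179.6, -4.0, -75.3]
force: [0.3, 0.2, -0.2]
opening: 0.048
gripper_force: 0.0
```

Emit:
move_arm --moves '[4.8, 0, 0, 0, 0, 0, 0, 4.8, 0, 0, 0, 0, 0, 0]'

```text
clock: 11.95
tool_pos: [0.65, 0.2329, 0.2471]
orientation: [179.6, -4.0, -75.5]
force: [-0.1, 0.0, -0.3]
opening: 0.0481
gripper_force: 0.0
```

Run:
```python
from h import *
p,R=cur(); print(p,R.as_euler('xyz',degrees=True))
im,d,cm=snap('wrist');P=cloud(d,cm);np.savez('w5.npz',im=im,d=d,P=P);save(im,'w5')
```

```text
[0.64996859 0.23291446 0.24707316] [179.64691333  -4.00587412 -75.49432309]
```

View pics/w5.png

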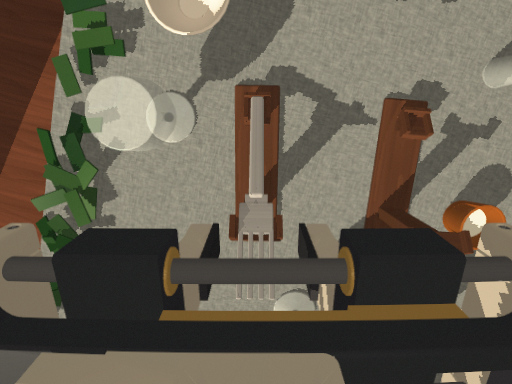

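Run:
```python
from h import *
z=np.load('w5.npz');im,d,P=z['im'],z['d'],z['P']
fit(im,d,P,(258,101),(257,190),wpx=10)
m=(d>0)&(P[...,2]>.1)&(P[...,2]<.16)&(P[...,0]>.72)&(P[...,1]>.13)&(P[...,1]<.24); X=P[m]; print('goblet',len(X),np.percentile(X,[1,99],axis=0).round(3).tolist(), cv2.minEnclosingCircle((X[X[:,2]>.14][:,:2]*1000).astype(np.float32)) if len(X) else '')
p,R=cur()
o,U=upose((.657,.2047,.078),104.6); g,sh=.027,.005
W=upose(o,104.6,-4)[1]*FL; gp=o+U.apply([g,0,.006]); t=gp+W.apply([0,0,.011-sh]);print(t)
plan(p,R,t+W.apply([0,0,-.03]),W,4);plan(t+W.apply([0,0,-.03]),W,t,W,2)
c=np.array([.787,.1825])
f=np.array([gp+W.apply([x,y,-.047-sh-h]) for h in np.arange(0,.06,.005) for x in np.linspace(-.039,.039,13) for y in np.linspace(-.0965,-.05,12)]);print('lowest body z',f[:,2].min());f=f[f[:,2]<.151];print((np.hypot(*(f[:,:2]-c).T).min()*1000).round(1) if len(f) else 'clear')
```

```text
n 963 yaw 105.2 pitch 34.7 plane 34.7 org [0.6582 0.2047] ctr [0.6634 0.1857 0.0789] w [-0.0067  0.0057]
goblet 5493 [[0.751, 0.155, 0.111], [0.814, 0.217, 0.152]] ((784.4048461914062, 186.86329650878906), 32.87900161743164)
[0.65239794 0.22236757 0.09241609]
4 rows of: t cm [-2.200e-02  2.000e-03  3.131e+00] |t| 3.13  r [ 0.0015  0.     -0.0008] deg 0.1 total r [ 0.006  0.    -0.003]
2 rows of: t cm [ 0.  -0.   1.5] |t| 1.5  r [0. 0. 0.] deg 0.0 total r [0. 0. 0.]
lowest body z 0.14755430418470217
74.0
```

Emit:
move_arm --moves '[4.8, 0, 0, 3, 0.0015, 0, 0, 4.8, 0, -0.03, 3.5, 0.0015, 0, 0, 4.8, 0, -0.03, 3.5, 0.0015, 0, 0, 4.8, -0.05, 0, 2.5, 0.0015, 0, 0, 4.8, 0, 0, 1.5, 0, 0, 0, 4.8, 0, 0, 1, 0, 0, 0, 4.8, 0, 0, 0, 0, 0, 0]'

```text
clock: 12.7
tool_pos: [0.6538, 0.2221, 0.0978]
orientation: [-180.0, -4.0, -75.6]
force: [-0.7, 0.6, 0.6]
opening: 0.0479
gripper_force: 0.0
```

Emit:
move_arm --moves '[4.8, 0, 0.07, 0.5, 0, 0, 0, 3, 0, 0, 0, 0, 0, 0, 2, 0, 0, 0, 0, 0, 0, 0.8, 0, 0, 0, 0, 0, 0, 0.8, 0, 0, 0, 0, 0, 0, 0.8, 0, 0, 0, 0, 0, 0]'

```text
clock: 13.3
tool_pos: [0.6535, 0.2227, 0.0943]
orientation: [-179.8, -3.9, -75.6]
force: [0.8, 0.7, 1.1]
opening: 0.0159
gripper_force: 30.0
```

Emit:
move_arm --moves '[0.8, 0, 0, 0, 0, 0, 0, 0.8, 0, 0, 0, 0, 0, 0]'

```text
clock: 13.5
tool_pos: [0.6535, 0.2227, 0.0943]
orientation: [-179.8, -3.9, -75.6]
force: [-0.7, 1.2, 3.2]
opening: 0.0156
gripper_force: 30.0
```

Emit:
move_arm --moves '[0.8, 0, 0, -0.5, 0, 0, 0, 0.8, 0, 0, -1.5, 0, 0, 0, 0.8, 0, 0, -3, 0, 0, 0, 0.8, 0, 0, -4, 0, 0, 0, 0.8, 0, 0, -3, 0, 0, 0, 0.8, 0, 0, -1, 0, 0, 0, 0.8, 0, 0, 0, 0, 0, 0]'

```text
clock: 14.2
tool_pos: [0.6514, 0.2316, 0.2263]
orientation: [-179.6, -3.9, -75.6]
force: [0.2, -1.0, -1.4]
opening: 0.0161
gripper_force: 30.0
```

Run:
```python
from h import *
p,R=cur(); print(p)
G=np.array([.6535,.2227,.0943]);RG=Ro.from_euler('xyz',[-179.8,-3.9,-75.6],degrees=True)
of,F=upose((.6577,.2047,.078),104.9);os,Sv=upose((.4643,.172,.078),101)
M=Sv*F.inv(); t=os+M.apply(G-of)+Sv.apply([.0015,0,0]); W=M*RG; print(t,W.as_euler('xyz',degrees=True))
plan(p,R,t+[0,0,.09],W,6)
print(W.inv().apply([0,0,-.09])*100)
```

```text
[0.65143024 0.23161995 0.22631433]
[0.46109955 0.19145013 0.09516036] [-179.8   -3.9  -79.5]
6 rows of: t cm [-0.096  3.246  0.664] |t| 3.31  r [-0.0013  0.0001  0.0114] deg 0.66 total r [-0.008  0.001  0.069]
[-0.61213762  0.03134311  8.97910381]
```

Emit:
move_arm --moves '[0.8, -0.1, 3.25, 0.3, 0, 0, 0.0115, 0.8, -0.1, 3.25, 0.7, 0, 0, 0.0115, 0.8, -0.1, 3.25, 0.7, 0, 0, 0.0115, 0.8, -0.1, 3.25, 0.7, 0, 0, 0.0115, 0.8, -0.1, 3.25, 0.7, 0, 0, 0.0115, 0.8, -0.1, 3.25, 0.7, 0, 0, 0.0115, 0.8, 0, 0, 0, 0, 0, 0, 0.8, 0, 0, 0, 0, 0, 0]'

```text
clock: 15.0
tool_pos: [0.4592, 0.1907, 0.1837]
orientation: [-179.6, -4.0, -79.5]
force: [-0.3, 1.0, -1.1]
opening: 0.0158
gripper_force: 30.0
```

Run:
```python
from h import *
p,R=cur(); print(p,R.as_euler('xyz',degrees=True))
im,d,cm=snap('wrist');P=cloud(d,cm);np.savez('w6.npz',im=im,d=d,P=P);save(im,'w6')
W=Ro.from_euler('xyz',[-179.8,-3.9,-79.5],degrees=True);t=np.array([.4611,.1915,.0952])
plan(p,R,t,W,5)
```

```text
[0.4591602  0.19067623 0.18372712] [-179.64513206   -3.96880974  -79.4650091 ]
5 rows of: t cm [-0.131 -0.032  1.766] |t| 1.77  r [-0.0005 -0.0002  0.0001] deg 0.04 total r [-0.003 -0.001  0.001]
```

View pics/w6.png

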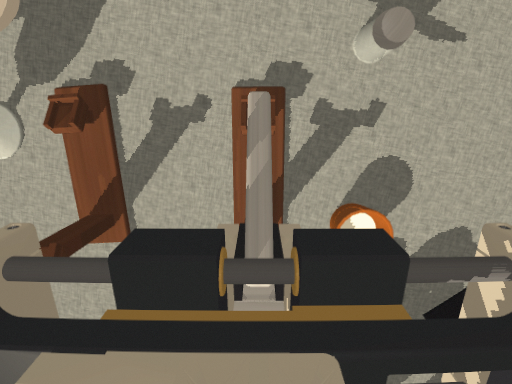

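Run:
```python
from h import *
z=np.load('w6.npz');im,d,P=z['im'],z['d'],z['P']
fit(im,d,P,(259,100),(259,215),wpx=11)
```

```text
n 2803 yaw 100.3 pitch 35.0 plane 35.0 org [0.4856 0.0468] ctr [0.468  0.1434 0.1614] w [-0.0066  0.0063]
```

Emit:
move_arm --moves '[0.8, -0.13, -0.03, 2, 0, 0, 0, 0.8, -0.13, -0.03, 2.5, 0, 0, 0, 0.8, -0.13, -0.03, 1.8, 0, 0, 0, 0.8, -0.13, -0.03, 0.8, 0, 0, 0, 0.8, 0, 0, 0.4, 0, 0, 0, 0.8, 0, 0, 0, 0, 0, 0]'

```text
clock: 15.65
tool_pos: [0.4622, 0.1916, 0.109]
orientation: [-179.6, -4.0, -79.5]
force: [0.2, 0.4, -1.3]
opening: 0.0157
gripper_force: 30.0
```

Emit:
move_arm --moves '[0.8, -0.03, 0.1, 0.5, 0, 0, 0, 0.8, -0.03, 0, 0.4, 0, 0, 0, 0.8, 0, 0, 0.2, 0, 0, 0, 0.8, 0, 0, 0.1, 0, 0, 0, 0.8, 0, 0, 0, 0, 0, 0]'

```text
clock: 16.15
tool_pos: [0.4609, 0.1911, 0.0972]
orientation: [-179.6, -3.9, -79.5]
force: [-0.1, 0.1, -0.9]
opening: 0.0162
gripper_force: 30.0
```

Emit:
move_arm --moves '[0.8, 0, 0, 0.1, 0, 0, 0, 0.8, 0, 0, 0, 0, 0, 0]'

```text
clock: 16.35
tool_pos: [0.4609, 0.1911, 0.0962]
orientation: [-179.6, -3.9, -79.5]
force: [-0.6, 0.3, -1.0]
opening: 0.0158
gripper_force: 30.0
```

Emit:
move_arm --moves '[0.8, 0, 0, 0.1, 0, 0, 0, 0.8, 0, 0, 0, 0, 0, 0]'

```text
clock: 16.55
tool_pos: [0.4609, 0.191, 0.0951]
orientation: [-179.6, -3.9, -79.5]
force: [-0.5, 0.4, -1.4]
opening: 0.0157
gripper_force: 30.0
```

Emit:
move_arm --moves '[0.8, 0, 0, 0.1, 0, 0, 0, 0.8, 0, 0, 0, 0, 0, 0]'

```text
clock: 16.75
tool_pos: [0.4612, 0.1909, 0.0947]
orientation: [-179.6, -4.0, -79.5]
force: [-0.6, -1.7, 3.9]
opening: 0.0155
gripper_force: 30.0
```

Emit:
move_arm --moves '[1.6, 0, 0, 0, 0, 0, 0, 1.8, 0, 0, 0, 0, 0, 0, 2.2, 0, 0, 0, 0, 0, 0, 3, 0, 0, 0, 0, 0, 0, 4.4, 0, 0, 0, 0, 0, 0, 4.4, 0, 0, 0, 0, 0, 0]'

```text
clock: 17.35
tool_pos: [0.461, 0.1909, 0.0941]
orientation: [-179.6, -3.9, -79.5]
force: [-1.0, -0.4, 0.6]
opening: 0.0405
gripper_force: 0.0
```

Run:
```python
from h import *
o=ctrl.get_obs();print(o['opening'],o['force'],o['clock'])
im,d,cm=snap('wrist');P=cloud(d,cm)
fit(im,d,P,(259,60),(259,150),wpx=11); save(im,'w7')
p,R=cur(); a=p+[0,0,.13]
q,U=upose((.4643,.172,.078),101)
plan(a,R,q+U.apply([0,0,.13]),U*FL,8)
```

```text
0.040478345390614595 [-1.01035569 -0.38276129  0.61370551] 17.35
n 1312 yaw 99.7 pitch 35.1 plane 35.1 org [0.4655 0.1722] ctr [0.4734 0.1262 0.06  ] w [-0.0067  0.0065]
8 rows of: t cm [ 1.278e+00 -1.000e-03  2.210e-01] |t| 1.3  r [-0.0012 -0.0849 -0.0008] deg 4.87 total r [-0.009 -0.68  -0.006]
```

Emit:
move_arm --moves '[4.6, 0, 0, -1, 0, 0, 0, 4.6, 0, 0, -2.5, 0, 0, 0, 4.6, 0, 0, -4, 0, 0, 0, 4.6, 0, 0, -5, 0, 0, 0, 4.6, 0, 0, 0, 0, 0, 0]'

```text
clock: 17.9
tool_pos: [0.4615, 0.2016, 0.2265]
orientation: [-179.0, -3.6, -79.5]
force: [-0.0, 0.2, -0.9]
opening: 0.0461
gripper_force: 0.0
```

Run:
```python
from h import *
p,R=cur(); print(p)
q,U=upose((.4643,.172,.078),101)
plan(p,R,q+U.apply([0,0,.14]),U*FL,8)
im,d,cm=snap('wrist');P=cloud(d,cm);np.savez('w8.npz',im=im,d=d,P=P);save(im,'w8')
```

```text
[0.46150939 0.2016486  0.22646095]
8 rows of: t cm [1.462 0.032 0.097] |t| 1.47  r [-0.0024 -0.0843 -0.0003] deg 4.83 total r [-0.019 -0.674 -0.002]
```

View pics/w8.png

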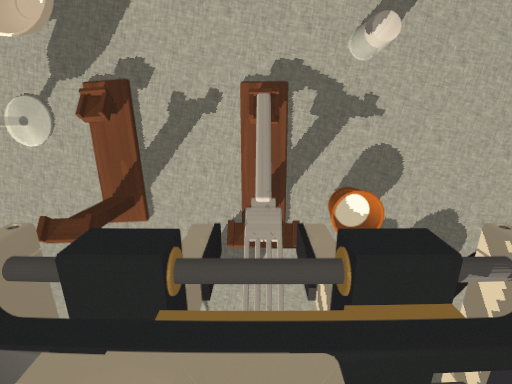

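Emit:
move_arm --moves '[4.8, 1.46, 0.03, 0.1, -0.002, -0.084, 0, 4.8, 1.46, 0.03, 0.1, -0.002, -0.084, 0, 4.8, 1.46, 0.03, 0.1, -0.002, -0.084, 0, 4.8, 1.46, 0.03, 0.1, -0.002, -0.084, 0, 4.8, 1.46, 0.03, 0.1, -0.002, -0.084, 0, 4.8, 1.46, 0.03, 0.1, -0.002, -0.084, 0, 4.8, 1.46, 0.03, 0.1, -0.002, -0.084, 0, 4.8, 1.46, 0.03, 0.1, -0.002, -0.084, 0]'

```text
clock: 18.75
tool_pos: [0.4765, 0.0901, 0.1859]
orientation: [179.6, 34.8, -79.5]
force: [-0.1, -0.2, -0.7]
opening: 0.048
gripper_force: 0.0
```

Emit:
move_arm --moves '[4.8, 0, 0, 0, 0, 0, 0, 4.8, 0, 0, 0, 0, 0, 0]'

```text
clock: 18.95
tool_pos: [0.4762, 0.0895, 0.1846]
orientation: [179.3, 34.5, -79.8]
force: [0.0, 0.1, 0.3]
opening: 0.0482
gripper_force: 0.0
```

Run:
```python
from h import *
p,R=cur(); print(p,R.as_euler('xyz',degrees=True))
im,d,cm=snap('wrist');P=cloud(d,cm)
# handle pixels: project by colour along the centre columns
fit(im,d,P,(259,80),(259,180),wpx=14)
q,U=upose((.465,.172,.078),100.2)
plan(p,R,q+U.apply([0,0,.03]),U*FL,5)
```

```text
[0.47618675 0.08952691 0.18463292] [179.26833011  34.54588296 -79.82782944]
n 494 yaw 103.3 pitch 34.7 plane 35.0 org [0.4595 0.1713] ctr [0.4691 0.1306 0.0634] w [-0.005   0.0034]
5 rows of: t cm [-0.149 -0.088  2.1  ] |t| 2.11  r [ 0.0025 -0.0016 -0.0001] deg 0.17 total r [ 0.012 -0.008 -0.   ]
```

```bash
cat >> h.py <<'E'
def fit2(P,d,o,yaw):
    q,U=upose(o,yaw); L=U.inv().apply((P-q).reshape(-1,3)); L=L[(d>0).ravel()]
    for _ in range(3):
        k=(abs(L[:,2]-.012)<.003)&(abs(L[:,1])<.016)&(L[:,0]>-.085)&(L[:,0]<.03); x=L[k]
        s=np.polyfit(x[:,0],x[:,1],1)
    print('n',len(x),'x',np.percentile(x[:,0],[1,99]).round(4),'y at 0',s[1].round(4),'dyaw',np.degrees(s[0]).round(2),'w',np.percentile(x[:,1]-np.polyval(s,x[:,0]),[2,98]).round(4),'z',np.median(x[:,2]).round(4))
E
python3 - <<'E'
from h import *
im,d,cm=snap('wrist');P=cloud(d,cm)
fit2(P,d,(.465,.172,.078),100.2)
E
```

```text
n 1937 x [-0.0849  0.0287] y at 0 -0.0004 dyaw 0.09 w [-0.0082  0.0108] z 0.0118
```

Emit:
move_arm --moves '[4.8, -0.15, -0.09, 2.1, 0.0025, -0.0016, 0, 4.8, -0.15, -0.09, 2.1, 0.0025, -0.0016, 0, 4.8, -0.15, -0.09, 2.1, 0.0025, -0.0016, 0, 4.8, -0.15, -0.09, 2.1, 0.0025, -0.0016, 0, 4.8, -0.15, -0.09, 2.1, 0.0025, -0.0016, 0, 4.8, 0, 0, 1, 0, 0, 0, 4.8, 0, 0, 0, 0, 0, 0]'

```text
clock: 19.75
tool_pos: [0.4662, 0.1633, 0.0952]
orientation: [-179.9, 35.0, -79.4]
force: [-0.3, -0.1, -0.1]
opening: 0.0477
gripper_force: 0.0
```

Run:
```python
from h import *
p,R=cur(); print(p,R.as_euler('xyz',degrees=True))
q,U=upose((.4653,.172,.078),100.3)
plan(p,R,q+U.apply([0,0,-.004]),U*FL,2)
```

```text
[0.46622566 0.16326928 0.0951735 ] [-179.89938178   35.01211862  -79.43341195]
2 rows of: t cm [ 0.134 -0.033  1.154] |t| 1.16  r [0.0005 0.0001 0.0019] deg 0.11 total r [0.001 0.    0.004]
```

Emit:
move_arm --moves '[4.8, 0.13, -0.03, 1.15, 0, 0, 0.002, 4.8, 0.13, -0.03, 1.15, 0, 0, 0.002, 3, 0, 0, 0, 0, 0, 0, 2, 0, 0, 0, 0, 0, 0, 0.8, 0, 0, 0, 0, 0, 0, 0.8, 0, 0, 0, 0, 0, 0, 0.8, 0, 0, 0, 0, 0, 0, 0.8, 0, 0, 0, 0, 0, 0]'

```text
clock: 20.55
tool_pos: [0.466, 0.1728, 0.0754]
orientation: [-180.0, 35.0, -79.8]
force: [-0.9, -0.6, 3.9]
opening: 0.0159
gripper_force: 30.0
```

Emit:
move_arm --moves '[0.8, 0, 0, 0, 0, 0, 0, 0.8, 0, 0, -0.5, 0, 0, 0, 0.8, 0, 0, -1.5, 0, 0, 0, 0.8, 0, 0, -3, 0, 0, 0, 0.8, 0, 0, -4, 0, 0, 0, 0.8, 0, 0, -4, 0, 0, 0, 0.8, 0, 0, -2, 0, 0, 0, 0.8, 0, 0, 0, 0, 0, 0]'

```text
clock: 21.35
tool_pos: [0.4829, 0.086, 0.2013]
orientation: [-179.6, 34.9, -79.7]
force: [-0.2, 0.6, -1.8]
opening: 0.0157
gripper_force: 30.0
```

Run:
```python
from h import *
p,R=cur(); print(p,R.as_euler('xyz',degrees=True))
o=np.array([.5345,-.314,.17]); U=upose(o,180,0)[1]
plan(p,R,o,U*FL,16)
# path check
M=R.inv()*(U*FL); r=M.as_rotvec()/16; t=np.linalg.solve(sum(Ro.from_rotvec(r*k).as_matrix() for k in range(16)),R.inv().apply(o-p))*100
pp,RR=p,R
for k in range(16):
    pp,RR=rows(pp,RR,[0,*t,*r])
    if k%3==2: print(pp.round(3),'tip',(pp+RR.apply([-.15,0,-.004])).round(3),'end',(pp+RR.apply([.08,0,-.004])).round(3))
```

```text
[0.48285481 0.08604396 0.20125579] [-179.59591626   34.89396981  -79.70722238]
16 rows of: t cm [ 2.028  1.782 -0.615] |t| 2.77  r [-0.0268  0.0314 -0.0842] deg 5.37 total r [-0.428  0.502 -1.347]
[0.448 0.014 0.182] tip [0.388 0.129 0.258] end [ 0.48  -0.051  0.147]
[ 0.433 -0.067  0.167] tip [0.34  0.035 0.226] end [ 0.484 -0.123  0.14 ]
[ 0.441 -0.149  0.158] tip [ 0.32 -0.07  0.2 ] end [ 0.506 -0.192  0.141]
[ 0.469 -0.226  0.157] tip [ 0.329 -0.179  0.182] end [ 0.544 -0.253  0.149]
[ 0.516 -0.294  0.165] tip [ 0.366 -0.282  0.174] end [ 0.595 -0.301  0.166]
```

Emit:
move_arm --moves '[0.8, 2.03, 1.78, -0.6, -0.027, 0.031, -0.084, 0.8, 2.03, 1.78, -0.6, -0.027, 0.031, -0.084, 0.8, 2.03, 1.78, -0.6, -0.027, 0.031, -0.084, 0.8, 2.03, 1.78, -0.6, -0.027, 0.031, -0.084, 0.8, 2.03, 1.78, -0.6, -0.027, 0.031, -0.084, 0.8, 2.03, 1.78, -0.6, -0.027, 0.031, -0.084, 0.8, 2.03, 1.78, -0.6, -0.027, 0.031, -0.084, 0.8, 2.03, 1.78, -0.6, -0.027, 0.031, -0.084]'

```text
clock: 22.15
tool_pos: [0.4334, -0.1196, 0.1546]
orientation: [-173.4, 17.8, -37.7]
force: [0.3, -0.1, -0.9]
opening: 0.0161
gripper_force: 30.0
```

Emit:
move_arm --moves '[0.8, 2.03, 1.78, -0.6, -0.027, 0.031, -0.084, 0.8, 2.03, 1.78, -0.6, -0.027, 0.031, -0.084, 0.8, 2.03, 1.78, -0.6, -0.027, 0.031, -0.084, 0.8, 2.03, 1.78, -0.6, -0.027, 0.031, -0.084, 0.8, 2.03, 1.78, -0.6, -0.027, 0.031, -0.084, 0.8, 2.03, 1.78, -0.6, -0.027, 0.031, -0.084, 0.8, 2.03, 1.78, -0.6, -0.027, 0.031, -0.084, 0.8, 2.03, 1.78, -0.6, -0.027, 0.031, -0.084]'

```text
clock: 22.95
tool_pos: [0.533, -0.3116, 0.162]
orientation: [-179.9, 0.8, 0.2]
force: [0.0, 1.0, -1.2]
opening: 0.0156
gripper_force: 30.0
```

Emit:
move_arm --moves '[0.8, 0, 0, 0, 0, 0, 0, 0.8, 0, 0, 0, 0, 0, 0]'

```text
clock: 23.15
tool_pos: [0.5322, -0.3106, 0.1618]
orientation: [-179.8, 0.8, -0.1]
force: [-0.7, 0.5, -1.9]
opening: 0.0159
gripper_force: 30.0
```

```bash
cat >> h.py <<'E'
def held(P,d,o,yaw,th=.012,x0=-.085,x1=-.02,tol=.006):
    q,U=upose(o,yaw,0); L=U.inv().apply((P-q).reshape(-1,3)); L=L[(d>0).ravel()]
    k=(abs(L[:,2]-th)<tol)&(abs(L[:,1])<.022)&(L[:,0]>x0-.015)&(L[:,0]<x1); x=L[k]
    s=np.polyfit(x[:,0],x[:,1],1);h=np.polyfit(x[:,0],x[:,2],1)
    print('n',len(x),'xmin',np.percentile(x[:,0],1).round(4),'y at 0',s[1].round(4),'dyaw',np.degrees(s[0]).round(2),'w',np.percentile(x[:,1]-np.polyval(s,x[:,0]),[2,98]).round(4),'z at 0',h[1].round(4),'slope',np.degrees(h[0]).round(2))
E
python3 - <<'E'
from h import *
p,R=cur(); print(p,R.as_euler('xyz',degrees=True))
im,d,cm=snap('wrist');P=cloud(d,cm)
held(P,d,p+[0,0,.004],180)
plan(p,R,np.array([.5345,-.314,.10]),upose(p,180,0)[1]*FL,4)
E
```

```text
[ 0.53219804 -0.31061111  0.16183552] [-1.79828859e+02  8.41024896e-01 -9.16619367e-02]
n 3942 xmin -0.0804 y at 0 -0.0 dyaw -0.25 w [-0.0076  0.0076] z at 0 0.0104 slope 1.01
4 rows of: t cm [0.072 0.088 1.545] |t| 1.55  r [-0.0007  0.0037 -0.0004] deg 0.22 total r [-0.003  0.015 -0.002]
```

Emit:
move_arm --moves '[0.8, 0.07, 0.09, 1.5, 0, 0.0037, 0, 0.8, 0.07, 0.09, 2.5, 0, 0.0037, 0, 0.8, 0.07, 0.09, 3, 0, 0.0037, 0, 0.8, 0.07, 0.09, 3, 0, 0.0037, 0, 0.8, 0, 0, 2, 0, 0, 0, 0.8, 0, 0, 0.5, 0, 0, 0, 0.8, 0, 0, 0, 0, 0, 0]'

```text
clock: 23.9
tool_pos: [0.5346, -0.314, 0.0371]
orientation: [-179.9, 0.0, -0.0]
force: [0.8, 0.1, -0.4]
opening: 0.0157
gripper_force: 30.0
```

Run:
```python
from h import *
p,R=cur(); print(p,R.as_euler('xyz',degrees=True))
im,d,cm=snap('wrist');P=cloud(d,cm)
held(P,d,p+[0,0,.0024],180,tol=.004)
f=P[(d>0)&(P[...,2]>.033)&(P[...,2]<.043)&(P[...,0]>.62)&(P[...,0]<.65)]
f=f[(f[:,1]>-.39)&(f[:,1]<-.11)]; print('tray y',np.percentile(f[:,1],[.5,99.5]),'xmax',np.percentile(f[:,0],99.5),len(f))
```

```text
[ 0.53457845 -0.31395147  0.03709741] [-1.79863113e+02  1.31017135e-03 -5.35340439e-03]
n 3942 xmin -0.0802 y at 0 -0.0 dyaw -0.16 w [-0.0076  0.0076] z at 0 0.0121 slope 0.26
tray y [-0.3767152  -0.18555442] xmax 0.640175049616385 15174
```

Emit:
move_arm --moves '[0.8, 0, 0, 0.5, 0, 0, 0, 0.8, 0, 0, 0.4, 0, 0, 0, 0.8, 0, 0, 0.3, 0, 0, 0, 0.8, 0, 0, 0.2, 0, 0, 0, 0.8, 0, 0, 0.1, 0, 0, 0, 0.8, 0, 0, 0, 0, 0, 0]'

```text
clock: 24.55
tool_pos: [0.5352, -0.3144, 0.0226]
orientation: [-179.9, -0.1, 0.0]
force: [1.2, 0.9, -0.9]
opening: 0.0155
gripper_force: 30.0
```

Emit:
move_arm --moves '[0.8, 0, 0, 0.08, 0, 0, 0, 0.8, 0, 0, 0, 0, 0, 0]'

```text
clock: 24.75
tool_pos: [0.5353, -0.3144, 0.0219]
orientation: [-179.9, -0.1, 0.0]
force: [0.7, -1.4, -0.7]
opening: 0.0159
gripper_force: 30.0
```

Emit:
move_arm --moves '[0.8, 0, 0, 0.08, 0, 0, 0, 0.8, 0, 0, 0, 0, 0, 0]'

```text
clock: 24.95
tool_pos: [0.5354, -0.3144, 0.0216]
orientation: [-179.9, -0.1, 0.0]
force: [-1.6, 0.6, 4.0]
opening: 0.016
gripper_force: 30.0
```

Contact; release and retreat.

Emit:
move_arm --moves '[1.7, 0, 0, 0, 0, 0, 0, 2, 0, 0, 0, 0, 0, 0, 3, 0, 0, 0, 0, 0, 0, 4.4, 0, 0, 0, 0, 0, 0, 4.4, 0, 0, 0, 0, 0, 0, 4.4, 0, 0, 0, 0, 0, 0]'

```text
clock: 25.55
tool_pos: [0.5353, -0.3144, 0.021]
orientation: [-179.9, -0.1, 0.0]
force: [0.5, 0.2, -0.2]
opening: 0.0425
gripper_force: 0.0
```

Emit:
move_arm --moves '[4.4, 0, 0, -1, 0, 0, 0, 4.4, 0, 0, -2, 0, 0, 0, 4.4, 0, 0, -4, 0, 0, 0, 4.4, 0, 0, -5, 0, 0, 0, 4.4, 0, 0, -5, 0, 0, 0, 4.4, 0, 0, -5, 0, 0, 0, 4.4, 0, 0, 0, 0, 0, 0]'

```text
clock: 26.25
tool_pos: [0.538, -0.3165, 0.2507]
orientation: [179.8, -0.8, 0.1]
force: [-0.4, -0.6, 0.2]
opening: 0.044
gripper_force: 0.0
```

Run:
```python
from h import *
print(cur()[0])
P=[];
for n in('wrist','scene','side'):
    im,d,cm=snap(n); Q=cloud(d,cm)
    for nm,o,yaw in(('server',(.4575,-.190,.024),0),('fork',(.5345,-.314,.024),180)):
        try: print(n,nm,end=' '); held(Q,d,o,yaw,x1=.04,tol=.007)
        except Exception as e: print(e)
    if n!='wrist':
        q=Q[d>0]
        for nm,o,yaw,h,l in(('server',(.4575,-.190,.024),0,.004,.165),('fork',(.5345,-.314,.024),180,.005,.15)):
            u,U=upose(o,yaw,0);L=U.inv().apply(q-u);k=(L[:,0]>.07)&(L[:,0]<l-.02)&(abs(L[:,1])<.012);print(nm,'head z',np.percentile(L[k][:,2],[10,50,90]).round(4))
```

```text
[ 0.53795023 -0.31649664  0.2507496 ]
wrist server n 422 xmin -0.0043 y at 0 -0.0022 dyaw -0.0 w [-0.0079  0.0096] z at 0 0.0116 slope -0.17
wrist fork n 2158 xmin -0.0999 y at 0 0.0007 dyaw 0.96 w [-0.0205  0.022 ] z at 0 0.0121 slope -1.07
scene server n 251 xmin -0.0982 y at 0 -0.0005 dyaw -0.95 w [-0.0214  0.0202] z at 0 0.0101 slope -0.71
scene fork n 335 xmin -0.0992 y at 0 0.0007 dyaw 0.96 w [-0.0206  0.0211] z at 0 0.0116 slope -0.94
server head z [0.0015 0.5591 0.6385]
fork head z [-0.0007  0.0038  0.0066]
side server n 576 xmin -0.0996 y at 0 -0.0017 dyaw -1.71 w [-0.021   0.0201] z at 0 0.0125 slope -0.82
side fork n 559 xmin -0.0991 y at 0 0.0005 dyaw 0.5 w [-0.0203  0.0212] z at 0 0.0122 slope -1.12
server head z [0.0033 0.5515 0.6334]
fork head z [-0.0003  0.0036  0.0065]
```

```bash
python3 -c "
from plant import ctrl
print(ctrl.close_job())"
```

```text
the job is handed in; nothing more can be done
None
```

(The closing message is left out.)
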